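# Prop open the parts canister's lid

## Robot

A 6-joint arm with a two-finger parallel gripper is mounted at the origin on the work surface. World frame = base frame: x ahead of the robot, y to its left, z up, the work surface at z = 0. Lengths are in m, angles in degrees, forces in N, time in s.
With the tool pointing down it reaches from about 0.4 to 0.825 m from the base axis. Payload 7 kg.
Tool frame: the origin (TCP) lies at the very end of the fingers, on their centre line; the grasp point (between the pads) lies 19 mm behind it (r.hold_point_z is the distance from the TCP to the grasp point, in m); z points along the fingers, y is the direction in which the jaws open and shut (so a half turn about z gives the same grasp; the last joint's range is limited). The gripper opens to 88 mm and grips with 3 to 60 N. Pads are 19 mm wide; open, the fingers measure 130 mm over their backs; the gripper's body (78 mm by 193 mm) begins 47 mm behind the grasp point.
Start: joints at [-55.113, 20.546, 0.682, 0, -70.136, -16.507], TCP at [0.213, -0.641, 0.227] pointing down, gripper open.
Joint ranges: [-176.03, 176.03], [-82.01, 121.73], [-58.28, 71.71], [-173.87, 95.51], [-174.79, -0.11], [-173.66, 173.66]. Speed limits (degrees/s): [136.94, 136.94, 172.46, 180, 180, 180].

## Interface

Orientations are given as [roll, pitch, yaw] about the fixed x, y, z axes, in that order (R = Rz(yaw) Ry(pitch) Rx(roll)).
In Python, from plant import r gives the robot as it stands. The module is installed in compiled form; this text tells all that it offers.
- The arm moves only by the shell command python3 -m inch 'ROWS' [FORCE]. ROWS is text: rows parted by semicolons, each of 7 numbers parted by spaces: the shift along the tool's x, y, z in m, then the turn, a rotation vector about the tool's x, y, z in rad, then the opening, from 0 (shut) to 1 (fully open). In form: tx ty tz ax ay az jaw; .... A call has 1 to 20 rows; each row shifts and turns the commanded pose from where the row before left it, along the tool's axes as they then stand; what a row does not reach is not made up. A row lasts 1/12 s, in which the tool goes at most 41.7 mm and 7.16 degrees, less where a joint would pass 70% of its speed; a pose out of reach is approached as far as the arm can. A call with a gripper value outside its range is refused whole. The fingers move at their own pace and stop on an object; FORCE is the grip in N (left out, the last holds). Time passes only in rows, so rows that do not move let the fingers close. It gives the time, the measured TCP pose, the force and the opening at its end, in the units of the state.
- r.get_state(): the state, without advancing time (a new reading comes with each control period).
- r.capture(name): name is "scene" or "top"; returns the picture (480x640x3 uint8, red, green, blue); there is no depth.
- r.camera_params(name): a dict with "vfov" (degrees; the focal length in pixels is half the picture's height over the tangent of half this angle, whatever the lens; pixels are square), "cx", "cy" (the principal point, pixels), "distortion" ([k1, k2, p1, p2, k3] as OpenCV has them; the pictures are not rectified), "R" (3x3) and "t" (3): a world point X has camera coordinates R X + t. Camera axes: x right, y down, z forward; pixel columns grow to the right and rows downward; lengths in m; the calibration is good to about 2 mm. A picture is of the moment at which its call begins. camera_params takes no time and is no camera call.
- r.close_job(): hands the job in, once; it reports no verdict.
Trained networks look in the newest picture that a camera, given by its name, has taken for a name from the list of things; names that differ only in an ending like _2 or _b are one class to them, and where a whole thing is asked for, a point or a joint stands for the part that bears it (a point fixed in the world has none). Each returns a list of dicts, best first, with "p" (0 to 1); they miss things now and then, are a little off and sometimes report something else, mostly with a low value. They report only what shows in the picture. A call takes as long as a camera call.
- r.recognise(target, camera): "xy" ([column, row] in pixels, amid what is visible of it).
The state is a dict: "time_s": time; "joints": joint angles; "qd": joint speeds; "joint_torque": joint torques, N m; "tcp_pos": TCP position; "eef_rot": TCP orientation; "contact_force": force on the tool from outside, world axes, zero at the start; "moment": the same for the moment, N m; "gripper_width": finger opening in m.
Only numpy, scipy, OpenCV 4.12 (cv2) and the standard library are available. Lean on these libraries where they do the work, as an engineer would, in place of code of your own. Each camera call takes 0.05 s, during which the arm holds its last target.

## Task

Prop the steel canister's lid open: take the red grip of its prop rod, swing the rod up out of the black clip until its end stands under the yellow slot at the edge of the lid, and let go. Then press the lid down by its blue tab until the slot sits fully over the rod's end and the lid rests on the rod. Leave the lamp, the brush and the two trim clips where they lie.

Things in the scene. Friction and masses are not known exactly. Their poses are not given: they have to be found in the camera images.
- canister: Fixed round steel canister, 230 mm across, rim 108 mm above the countertop, on a dark plate 270 by 290 mm. Origin on the countertop under its axis; x level towards the lid's hinge (far side from the robot), y left, z up. Prop rod along its right side, pivot axis parallel to y through x -97, z 75 mm; lid hinge axis parallel to y through x 125, z 114 mm.
- prop_rod (a joint): Angle of the prop rod, a 10 mm steel rod in the plane y = -150 mm of the canister: 0 lying level in its clip, end away from the robot. Grows as it swings up; right place under the slot 0.87 rad (0.79 and up will do), end stop 0.92. The black clip is open above and does not hold it; a stiff pivot (2 to 3 N at the grip) keeps the rod where it is left. Starts at 0 to 0.04.
- lid (a joint): Opening angle of the lid: 0 shut, grows as it opens. Starts at 0.98 to 1.09 rad, clear of the swinging rod; 0.70 when it rests on the raised rod with the pin home in the slot. A stiff hinge keeps it where it is left; about 2 N at the tab moves it down.
- rod_grip (a point): Middle of the rod's red grip: a level bar 18 mm thick, 56 mm long, free all round, standing out to the right of the rod, parallel to both hinges (it may turn between the fingers as the rod swings). Axes turn with the rod: x along it from pivot to end pin, y along the bar towards the canister. The pivot axis passes x -100, y +55 mm from here; grip 75 to 79 mm above the countertop at the start.
- rod_pin (a point): The rod's end pin: steel, 10 mm thick, 32 mm long, bent level from the rod's end towards the canister. This point lies on its axis, in the plane of the lid's slot, 164 mm from the pivot axis. Axes as the grip's.
- lid_slot (a point): Where the pin's axis lies when fully home in the slot: a yellow bracket at the lid's right edge, 145 mm from the hinge axis, reaching 36 mm below the lid; the slot opens away from the lid's underside, 18 mm wide between walls flared to a 52 mm mouth, so the rod may be 5 degrees off. Axes turn with the lid: x along it towards the hinge, y left, z out of its top face.
- lid_tab (a point): Centre of the top face of the lid's blue tab, 60 mm wide, 6 mm thick, at the lid's edge opposite the hinge, towards the robot; it ends 17 to 18 mm beyond this point, the round lid begins 17 mm before it. Axes as the slot's; the hinge axis passes x +262, z -3 mm from here. Shut fingertips can press it from above, following its arc.
- lamp: Bystander: handheld inspection lamp lying on the countertop, orange handle and black head with a small toggle switch, 210 by 40 by 37 mm. Origin under its middle.
- brush: Bystander: white silicone brush lying flat, 165 by 34 by 22 mm. Origin under its middle.
- clip0: Bystander: black plastic trim clip standing on its round head, 24 mm across, 22 mm high. Origin under its middle.
- clip1: Bystander: another such trim clip.

How it is judged:
By the outcome, as a careful person would: the job done as asked, in the order asked, and still so for the second after the job is handed in, with the robot touching nothing.
It also fails if it takes over 51 s, if anything falls off the work surface, if the arm or the gripper's body presses on something with over 40 N, if the wrist force passes 120 N, or if a joint passes its speed limit or range.

## Working session

There is one attempt and no reset: what is moved stays moved. The work goes in short steps, Python scripts to look and compute and a shell command to move; the robot and the scene stay as the last step left them, time stands still between calls to the robot, and variables do not carry over. Pictures are saved under pics/ and viewed, and the job is handed in when it is done.

```bash
mkdir -p pics
cat > h.py <<'E'
import numpy as np, cv2
from plant import r
def K(n):
    p=r.camera_params(n); f=240/np.tan(np.radians(p['vfov'])/2)
    return np.array([[f,0,p['cx']],[0,f,p['cy']],[0,0,1]]),np.array(p['distortion'],float),np.array(p['R']),np.array(p['t'])
def proj(n,X):
    k,d,R,t=K(n); return cv2.projectPoints(np.array(X,float).reshape(-1,3),cv2.Rodrigues(R)[0],t,k,d)[0].reshape(-1,2)
def ray(n,xy):
    k,d,R,t=K(n); u=cv2.undistortPoints(np.array(xy,float).reshape(1,1,2),k,d).ravel()
    return -R.T@t, R.T@np.array([u[0],u[1],1])
def atz(n,xy,z):
    o,v=ray(n,xy); return o+v*(z-o[2])/v[2]
def save(n,f):
    im=r.capture(n); cv2.imwrite('pics/'+f,im[:,:,::-1]); return im
E
python3 - <<'E'
from h import *
np.set_printoptions(precision=4,suppress=True)
print(r.get_state())
for n in ['scene','top']:
    save(n,n+'0.png'); k,d,R,t=K(n); print(n,k[0,0],d,'C',-R.T@t,'fwd',R[2])
    for T in ['canister','rod_grip','rod_pin','lid_slot','lid_tab','lamp','brush','clip0']:
        print(T,[(np.round(q['xy'],1),round(q['p'],2)) for q in r.recognise(T,n)][:3])
E
```

```text
{'time_s': 0.0, 'joints': array([-55.1145,  20.5913,   0.633 ,  -0.021 , -70.1364, -16.5067]), 'qd': array([-0.0492, -0.0044,  0.0441, -0.0795,  0.1485, -0.0097]), 'joint_torque': array([  0.0007, -58.2715,  29.3083,   6.9979,   0.007 ,  -0.0001]), 'tcp_pos': array([ 0.2126, -0.6401,  0.2256]), 'eef_rot': array([ 179.9036,   -0.008 , -161.6283]), 'contact_force': array([-0.9805, -0.6856,  0.8169]), 'moment': array([-0.0162,  0.0551, -0.004 ]), 'gripper_width': 0.08798649590730695}
scene 614.0460413627451 [-0.1276  0.      0.      0.      0.    ] C [ 1.2232 -0.3369  1.2508] fwd [-0.4959  0.1677 -0.852 ]
canister [(array([456.1, 205.5]), 0.62), (array([439.9, 226.5]), 0.61)]
rod_grip [(array([366.9, 240.8]), 0.65)]
rod_pin [(array([367.5, 243. ]), 0.62)]
lid_slot [(array([455.2, 205.1]), 0.96)]
lid_tab [(array([457.4, 205.5]), 0.85)]
lamp [(array([238.2, 314.7]), 0.93)]
brush [(array([194.2, 326.3]), 0.93)]
clip0 []
top 444.3218637328106 [-0.0645  0.      0.      0.      0.    ] C [ 0.4816 -0.1085  0.8596] fwd [ 0.1061  0.0094 -0.9943]
canister [(array([176.2, 225.9]), 0.63), (array([134. , 182.9]), 0.39)]
rod_grip []
rod_pin [(array([249.5, 235.9]), 0.95)]
lid_slot [(array([135.1, 180. ]), 0.89)]
lid_tab [(array([134.2, 178.6]), 0.58)]
lamp [(array([428.5, 216.2]), 0.91)]
brush [(array([483.8, 218.7]), 0.74)]
clip0 [(array([388. , 339.7]), 0.61), (array([249.8, 237. ]), 0.35)]
```

View pics/scene0.png

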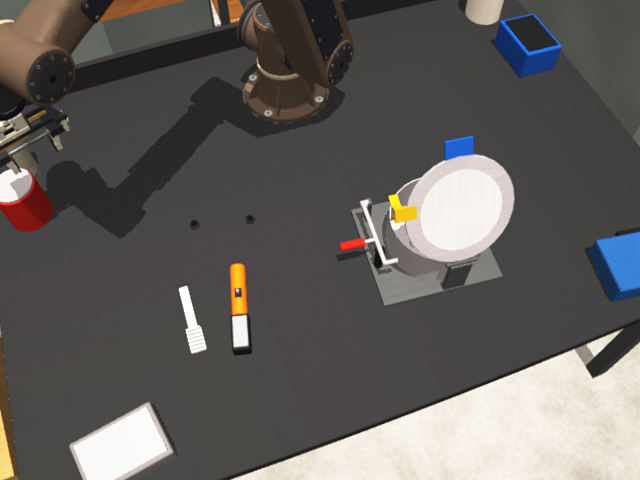

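View pics/top0.png

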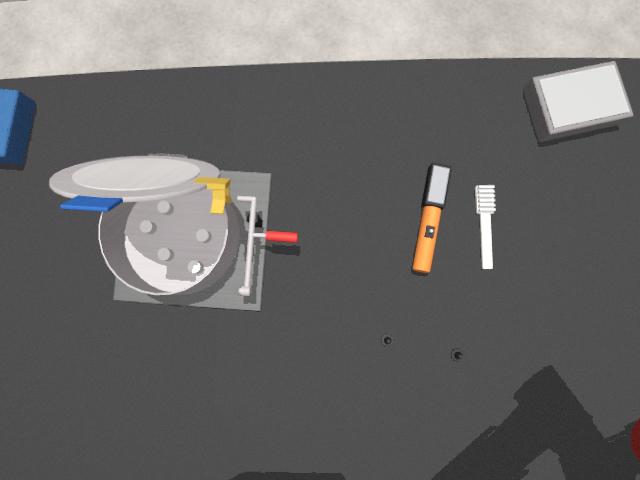

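```bash
cat > fit.py <<'E'
from h import *
from scipy.optimize import least_squares
np.set_printoptions(precision=4,suppress=True)
def seg(n,f):
    im=cv2.imread(f); h=cv2.cvtColor(im,cv2.COLOR_BGR2HSV); o={}
    box={'scene':(330,120,520,300),'top':(40,150,310,310)}[n]
    for c,(a,b) in {'red':((0,150,80),(6,255,255)),'blue':((105,150,60),(125,255,255)),'yel':((20,180,120),(32,255,255))}.items():
        m=cv2.inRange(h,a,b); k=np.zeros_like(m); k[box[1]:box[3],box[0]:box[2]]=255; m&=k
        ys,xs=np.nonzero(m); 
        if len(xs)>20:
            R=cv2.minAreaRect(np.stack([xs,ys],1).astype(np.float32)); o[c]=(xs.mean(),ys.mean()); print(n,c,len(xs),o[c],R)
    return o
def W(q,P):
    x,y,th=q[:3]; P=np.array(P,float); c,s=np.cos(th),np.sin(th)
    return np.stack([x+c*P[:,0]-s*P[:,1],y+s*P[:,0]+c*P[:,1],P[:,2]],1)
def grip(a): return [-.097+.1*np.cos(a),-.205,.075+.1*np.sin(a)]
def tab(b,z=.003): return [.125-.262*np.cos(b)+z*np.sin(b),0,.114+.262*np.sin(b)+z*np.cos(b)]
E
python3 - <<'E'
from fit import *
S={n:seg(n,f'pics/{n}0.png') for n in ['scene','top']}
piv={'scene':(365,204),'top':(244,291)}
def res(q):
    o=[]
    for n in S:
        p=proj(n,W(q,[grip(q[3]),tab(q[4],0.0),[-.097,-.150,.075]]))
        o+=list(p[0]-S[n]['red'])+list(p[1]-S[n]['blue'])+list((p[2]-piv[n])*.3)
    return np.array(o)
s=least_squares(res,[.45,.22,0,.02,1.03]); print(s.x,s.fun)
q=s.x
for n in S:
    im=cv2.imread(f'pics/{n}0.png')
    a=np.linspace(0,2*np.pi,60)
    rim=[[.115*np.cos(t),.115*np.sin(t),.108] for t in a]
    pl=[[x,y,0.0] for x,y in [(-.135,-.145),(.135,-.145),(.135,.145),(-.135,.145)]]
    rod=[[-.097,-.15,.075],[-.097+.164*np.cos(q[3]),-.15,.075+.164*np.sin(q[3])]]
    for L in (rim,pl,rod,[grip(q[3]),tab(q[4])]):
        for p in proj(n,W(q,L)): cv2.circle(im,tuple(int(round(v)) for v in p),1,(0,255,0),-1)
    cv2.imwrite(f'pics/{n}1.png',im)
E
```

```text
scene red 216 (np.float64(352.2083333333333), np.float64(244.03240740740742)) ((352.1705627441406, 244.01763916015625), (8.568753242492676, 25.489330291748047), 77.47119140625)
scene blue 542 (np.float64(458.63653136531366), np.float64(146.9280442804428)) ((458.8556213378906, 147.24180603027344), (18.664432525634766, 31.621946334838867), 79.2156982421875)
scene yel 424 (np.float64(401.64150943396226), np.float64(210.0188679245283)) ((402.85272216796875, 206.73377990722656), (27.605379104614258, 24.95401382446289), 81.02737426757812)
top red 307 (np.float64(281.47231270358304), np.float64(236.08794788273616)) ((281.4299621582031, 236.12062072753906), (31.313901901245117, 9.793391227722168), 3.5763344764709473)
top blue 677 (np.float64(90.77104874446086), np.float64(203.37961595273265)) ((90.5137939453125, 203.26551818847656), (60.601131439208984, 13.975842475891113), 3.3664603233337402)
[ 0.5957  0.1742 -0.0917  0.0424  1.0646] [ 0.4311 -0.0381  0.5343  0.3405 -0.59    0.0913  0.0504  0.2637  0.1979
  0.1917  0.8025 -0.0433]
```

View pics/top1.png

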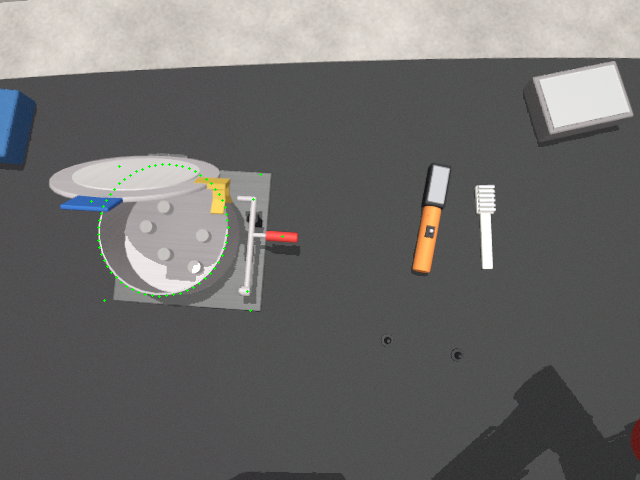

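View pics/scene1.png

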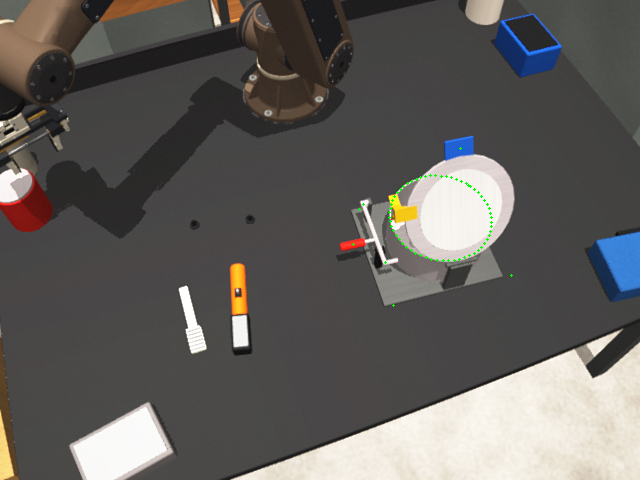

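```bash
cat > nav.py <<'E'
from fit import *
from scipy.spatial.transform import Rotation as Ro
Q=np.array([.5957,.1742,-.0917,.0424,1.0646])
def cur():
    s=r.get_state(); return s,np.array(s['tcp_pos']),Ro.from_euler('xyz',s['eef_rot'],degrees=True)
def to(p,rpy=None):
    s,p0,R=cur(); d=R.inv().apply(np.array(p)-p0); print('tool shift',d,'n',np.linalg.norm(d)/.0417)
    if rpy is not None: print('rotvec',(R.inv()*Ro.from_euler('xyz',rpy,degrees=True)).as_rotvec())
E
python3 - <<'E'
from nav import *
g=W(Q,[grip(Q[3]),[-.097+.064,-.205,.15],[-.097+.1,-.212,.08],tab(Q[4]),tab(.7)]); print(g)
to(g[2]+[0,0,.12]); to(g[2]+[0,0,.12],[180,0,np.degrees(Q[2])-90])
for n in ['scene','top']: print(proj(n,W(Q,[[-.097+.164,-.13,.08]])))
E
```

```text
[[ 0.5798 -0.0302  0.0792]
 [ 0.5441 -0.0269  0.15  ]
 [ 0.5793 -0.0372  0.08  ]
 [ 0.5963  0.1741  0.3446]
 [ 0.5226  0.1809  0.2851]]
tool shift [-0.538   0.4571  0.0266] n 16.941424093253737
tool shift [-0.538   0.4571  0.0266] n 16.941424093253737
rotvec [-0.0001 -0.0001 -1.1583]
[[393.6617 260.3555]]
[[242.5241 198.3299]]
```

```bash
python3 -m inch '-.03 .0254 .0015 0 0 0 1;-.03 .0254 .0015 0 0 0 1;-.03 .0254 .0015 0 0 0 1;-.03 .0254 .0015 0 0 0 1;-.03 .0254 .0015 0 0 0 1;-.03 .0254 .0015 0 0 0 1;-.03 .0254 .0015 0 0 0 1;-.03 .0254 .0015 0 0 0 1;-.03 .0254 .0015 0 0 0 1;-.03 .0254 .0015 0 0 0 1;-.03 .0254 .0015 0 0 0 1;-.03 .0254 .0015 0 0 0 1;-.03 .0254 .0015 0 0 0 1;-.03 .0254 .0015 0 0 0 1;-.03 .0254 .0015 0 0 0 1;-.03 .0254 .0015 0 0 0 1;-.03 .0254 .0015 0 0 0 1;-.03 .0254 .0015 0 0 0 1' 20
python3 -m inch '0 0 0 0 0 -.1158 1;0 0 0 0 0 -.1158 1;0 0 0 0 0 -.1158 1;0 0 0 0 0 -.1158 1;0 0 0 0 0 -.1158 1;0 0 0 0 0 -.1158 1;0 0 0 0 0 -.1158 1;0 0 0 0 0 -.1158 1;0 0 0 0 0 -.1158 1;0 0 0 0 0 -.1158 1;0 0 0 0 0 0 1;0 0 0 0 0 0 1'
python3 - <<'E'
from nav import *
print(cur()[0]); save('scene','s2.png'); save('top','t2.png')
g=W(Q,[grip(Q[3]),[-.097+.1,-.211,.079]]); to(g[1]-[0,0,.019],[180,0,np.degrees(Q[2])-90])
E
```

```text
time_s: 2.4
tcp_pos: [0.5819, -0.0344, 0.1999]
eef_rot: [-180.0, 0.0, -161.6]
contact_force: [1.1, -0.3, 0.6]
gripper_width: 0.0877
time_s: 3.4
tcp_pos: [0.5811, -0.0364, 0.1997]
eef_rot: [-180.0, 0.0, -95.5]
contact_force: [0.3, -0.2, -0.3]
gripper_width: 0.0874
{'time_s': 3.4, 'joints': array([ 15.6483,  12.973 , -13.5951,  -0.0004, -63.4223, -21.1282]), 'qd': array([-0.1433,  0.0857, -0.084 , -0.0242,  0.029 , -1.7593]), 'joint_torque': array([  0.0153, -46.3764,  27.9068,   6.6707,   0.0157,   0.6982]), 'tcp_pos': array([ 0.5811, -0.0364,  0.1997]), 'eef_rot': array([-179.9911,    0.0038,  -95.4801]), 'contact_force': array([ 0.3382, -0.2093, -0.3142]), 'moment': array([0.0411, 0.1113, 0.0228]), 'gripper_width': 0.08736140137266915}
tool shift [-0.      0.0018  0.1396] n 3.348658932842719
rotvec [-0.0001  0.0001 -0.0039]
```

View pics/s2.png

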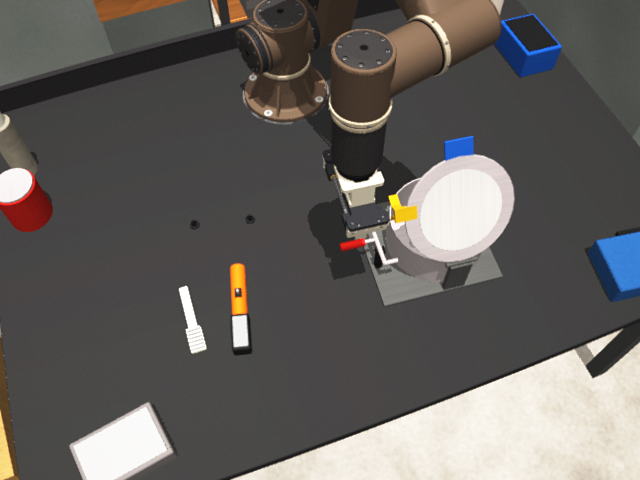

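View pics/t2.png

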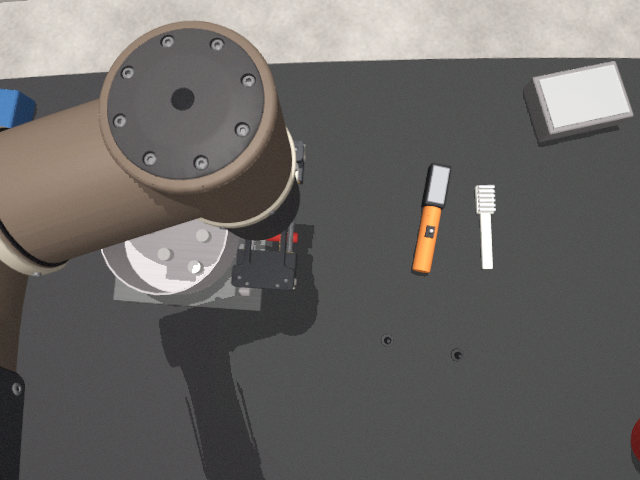

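Run:
```python
from nav import *
for z in [.2,.3,.35,.4,.45,.5,.55,.6,.7]: print(z,proj('scene',[[.581,-.036,z]]),proj('top',[[.581,-.036,z]]))
```

```text
0.2 [[352.5616 214.92  ]] [[277.1535 225.6553]]
0.3 [[354.6131 185.8948]] [[268.3884 214.2556]]
0.35 [[355.7424 169.789 ]] [[262.7523 206.9225]]
0.4 [[356.9493 152.4722]] [[255.93   198.0429]]
0.45 [[358.2411 133.815 ]] [[247.5051 187.0729]]
0.5 [[359.6258 113.6713]] [[236.843  173.1823]]
0.55 [[361.1119  91.8769]] [[222.9265 155.0393]]
0.6 [[362.7087  68.2471]] [[204.0238 130.3721]]
0.7 [[366.2725  14.6373]] [[135.2201  40.3366]]
```

```bash
python3 -m inch '0 .0018 .02 0 0 0 1;0 0 .025 0 0 0 1;0 0 .025 0 0 0 1;0 0 .02 0 0 0 1;0 0 .02 0 0 0 1;0 0 .015 0 0 0 1;0 0 .01 0 0 0 1;0 0 .005 0 0 0 1;0 0 0 0 0 0 1'
python3 - <<'E'
from nav import *
print(cur()[0]['contact_force']); save('scene','s3.png'); save('top','t3.png')
E
```

```text
time_s: 4.25
tcp_pos: [0.5789, -0.0363, 0.0587]
eef_rot: [179.9, -0.0, -95.3]
contact_force: [0.3, 0.0, 0.4]
gripper_width: 0.0876
[0.3348 0.0038 0.4154]
```

View pics/s3.png

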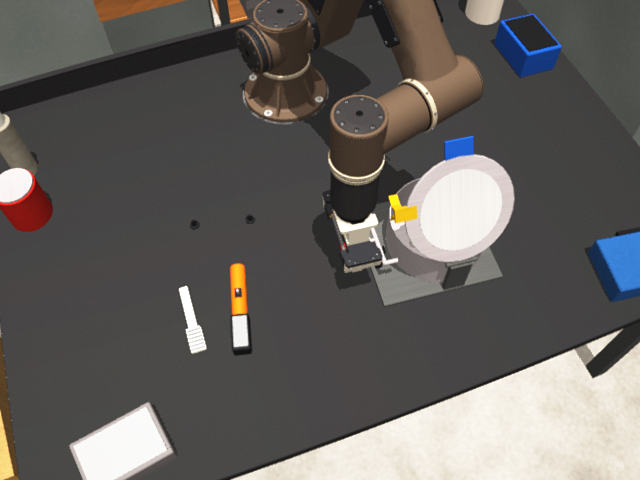

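View pics/t3.png

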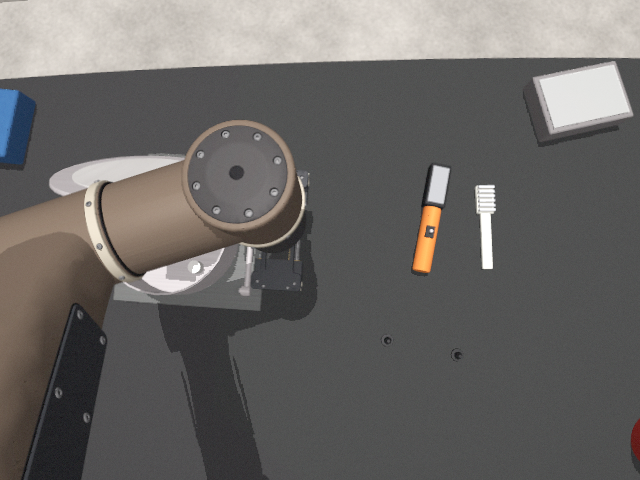

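```bash
python3 -m inch '0 0 0 0 0 0 0;0 0 0 0 0 0 0;0 0 0 0 0 0 0;0 0 0 0 0 0 0;0 0 0 0 0 0 0;0 0 0 0 0 0 0;0 0 0 0 0 0 0;0 0 0 0 0 0 0' 25
python3 - <<'E'
from nav import *
s,p,R=cur(); print(s['gripper_width'],s['contact_force'],R.as_matrix())
# arc rows
a=np.linspace(Q[3],.885,17); P=W(Q,[grip(t) for t in a]); d=R.inv().apply(np.diff(P,axis=0)); print(d)
E
```

```text
time_s: 5.02
tcp_pos: [0.5793, -0.0362, 0.0596]
eef_rot: [180.0, -0.0, -95.3]
contact_force: [-0.1, -0.3, 0.1]
gripper_width: 0.0397
0.03969467736263904 [-0.1084 -0.2801  0.1407] [[-0.0919 -0.9958 -0.    ]
 [-0.9958  0.0919 -0.    ]
 [ 0.      0.     -1.    ]]
[[ 0.      0.0004 -0.0053]
 [ 0.      0.0006 -0.0052]
 [ 0.      0.0009 -0.0052]
 [ 0.      0.0012 -0.0051]
 [ 0.      0.0015 -0.0051]
 [ 0.      0.0017 -0.005 ]
 [ 0.      0.002  -0.0049]
 [ 0.      0.0022 -0.0048]
 [ 0.      0.0025 -0.0046]
 [ 0.      0.0027 -0.0045]
 [ 0.      0.003  -0.0044]
 [ 0.      0.0032 -0.0042]
 [ 0.      0.0034 -0.004 ]
 [ 0.      0.0036 -0.0038]
 [ 0.      0.0038 -0.0036]
 [ 0.      0.004  -0.0034]]
```

```bash
python3 -m inch '0 0 0 0 0 0 0;0 0 0 0 0 0 0;0 0 0 0 0 0 0;0 0 0 0 0 0 0;0 0 0 0 0 0 0;0 0 0 0 0 0 0' 25
python3 -m inch '0 .0004 -.0053 0 0 0 0;0 .0006 -.0052 0 0 0 0;0 .0009 -.0052 0 0 0 0;0 .0012 -.0051 0 0 0 0;0 .0015 -.0051 0 0 0 0;0 0 0 0 0 0 0'
python3 - <<'E'
from nav import *
s,p,R=cur(); print(s['gripper_width'],s['contact_force'],s['moment'],p); save('scene','s4.png'); save('top','t4.png')
E
```

```text
time_s: 5.52
tcp_pos: [0.5778, -0.0362, 0.059]
eef_rot: [179.8, -0.0, -95.3]
contact_force: [-4.4, 1.9, 0.1]
gripper_width: 0.0171
time_s: 6.02
tcp_pos: [0.5743, -0.0358, 0.0866]
eef_rot: [-180.0, 0.0, -95.3]
contact_force: [-3.8, 2.0, -2.3]
gripper_width: 0.017
0.016997974186185046 [-3.8226  2.0416 -2.2655] [ 0.5111  1.5331 -0.0712] [ 0.5743 -0.0358  0.0866]
```

View pics/s4.png

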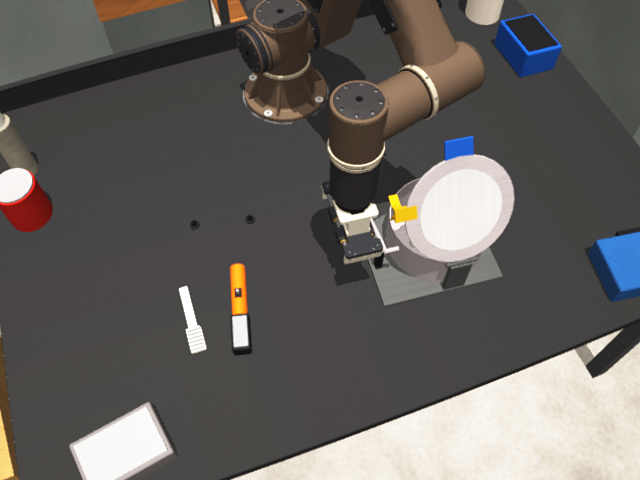

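```bash
python3 -m inch '0 .0017 -.005 0 0 0 0;0 .002 -.0049 0 0 0 0;0 .0022 -.0048 0 0 0 0;0 .0025 -.0046 0 0 0 0;0 .0027 -.0045 0 0 0 0;0 0 0 0 0 0 0'
python3 -m inch '0 .003 -.0044 0 0 0 0;0 .0032 -.0042 0 0 0 0;0 .0034 -.004 0 0 0 0;0 .0036 -.0038 0 0 0 0;0 .0037 -.0034 0 0 0 0;0 0 0 0 0 0 0;0 0 0 0 0 0 0'
python3 - <<'E'
from nav import *
s,p,R=cur(); print(s['gripper_width'],s['contact_force'],s['moment'],p); save('scene','s5.png')
x,y,th=Q[:3]; d=(p-[x,y,0]); c=np.array([d[0]*np.cos(th)+d[1]*np.sin(th),-d[0]*np.sin(th)+d[1]*np.cos(th),d[2]+.019]); print(c, np.arctan2(c[2]-.075,c[0]+.097),np.hypot(c[2]-.075,c[0]+.097))
E
```

```text
time_s: 6.62
tcp_pos: [0.565, -0.0348, 0.1114]
eef_rot: [-179.8, 0.0, -95.2]
contact_force: [3.3, -3.4, 0.9]
gripper_width: 0.0171
time_s: 7.2
tcp_pos: [0.551, -0.0335, 0.1324]
eef_rot: [-179.5, 0.0, -95.2]
contact_force: [8.5, -6.3, 5.9]
gripper_width: 0.0173
0.017258129425555897 [ 8.5407 -6.3068  5.9014] [-2.0557 -2.8557 -0.1075] [ 0.551  -0.0335  0.1324]
[-0.0255 -0.2109  0.1514] 0.8184433397048895 0.10465946653003026
```

View pics/s5.png

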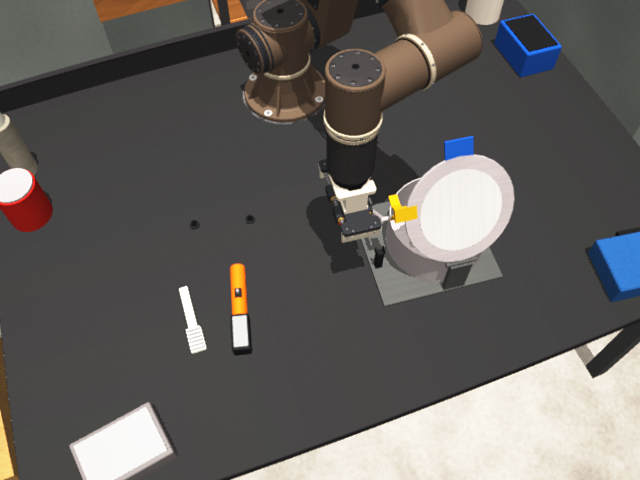

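```bash
python3 -m inch '0 0 -.002 0 0 0 0;0 .0012 -.002 0 0 0 0;0 .0013 -.0018 0 0 0 0;0 .0013 -.0018 0 0 0 0;0 0 0 0 0 0 0;0 0 0 0 0 0 0'
python3 - <<'E'
from nav import *
s,p,R=cur(); print(s['gripper_width'],s['contact_force'],s['moment'],p); im=save('scene','s6.png')
cv2.imwrite('pics/s6c.png',cv2.resize(im[120:300,320:520,::-1],None,fx=3.5,fy=3.3,interpolation=2)[:600,:800])
x,y,th=Q[:3]; d=(p-[x,y,0]); c=np.array([d[0]*np.cos(th)+d[1]*np.sin(th),-d[0]*np.sin(th)+d[1]*np.cos(th),d[2]+.019]); print(c, np.arctan2(c[2]-.075,c[0]+.097),np.hypot(c[2]-.075,c[0]+.097))
for a in [.75,.8,.85,.9]: print(a,proj('scene',W(Q,[[-.097+.164*np.cos(a),-.15,.075+.164*np.sin(a)],[-.097+.164*np.cos(a),-.12,.075+.164*np.sin(a)]])))
E
```

```text
time_s: 7.75
tcp_pos: [0.5455, -0.033, 0.1387]
eef_rot: [-179.7, 0.0, -95.2]
contact_force: [4.3, -3.6, 2.2]
gripper_width: 0.0171
0.017119490913318106 [ 4.2942 -3.5743  2.1555] [-1.2321 -1.8128 -0.0438] [ 0.5455 -0.033   0.1387]
[-0.031  -0.2109  0.1577] 0.8973498502754327 0.1058396665353168
0.75 [[382.8117 219.2839]
 [396.4883 216.1776]]
0.8 [[382.1879 215.4963]
 [395.8883 212.3988]]
0.85 [[381.5078 211.6666]
 [395.2279 208.5791]]
0.9 [[380.7734 207.808 ]
 [394.5091 204.7315]]
```

View pics/s6c.png

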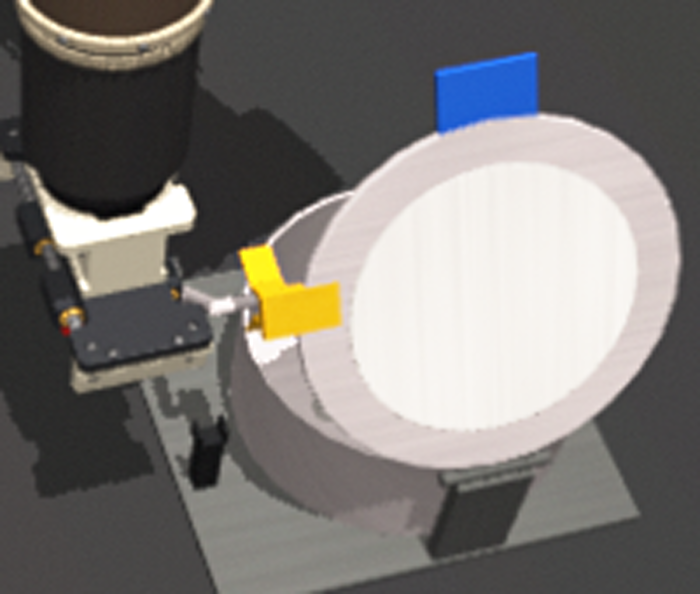

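```bash
python3 -m inch '0 0 0 0 0 0 .55;0 0 0 0 0 0 .55;0 0 0 0 0 0 .55;0 0 0 0 0 0 .55;0 0 0 0 0 0 .55;0 0 0 0 0 0 .55;0 0 0 0 0 0 .55'
python3 -m inch '0 0 -.005 0 0 0 .55;0 0 -.01 0 0 0 .55;0 0 -.02 0 0 0 .55;0 0 -.03 0 0 0 .55;0 0 -.03 0 0 0 .55;0 0 -.04 0 0 0 .55;0 0 -.04 0 0 0 0;0 0 -.04 0 0 0 0;0 0 -.04 0 0 0 0'
python3 - <<'E'
from nav import *
s,p,R=cur(); print(s['gripper_width'],s['contact_force'],p,s['joints']); im=save('scene','s7.png')
cv2.imwrite('pics/s7c.png',cv2.resize(im[120:300,320:520,::-1],None,fx=3.5,fy=3.3,interpolation=2)[:600,:800])
save('top','t7.png')
E
```

```text
time_s: 8.38
tcp_pos: [0.5429, -0.0329, 0.1365]
eef_rot: [180.0, -0.0, -95.3]
contact_force: [-0.3, -0.2, 0.3]
gripper_width: 0.0476
time_s: 9.13
tcp_pos: [0.5423, -0.0332, 0.3951]
eef_rot: [-179.9, 0.0, -95.3]
contact_force: [1.5, 0.4, 0.6]
gripper_width: 0.0335
0.03346444438085214 [1.5333 0.3882 0.5948] [ 0.5423 -0.0332  0.3951] [ 17.1767   4.2754   1.1098   0.0113 -86.7485 -22.4486]
```

View pics/s7c.png

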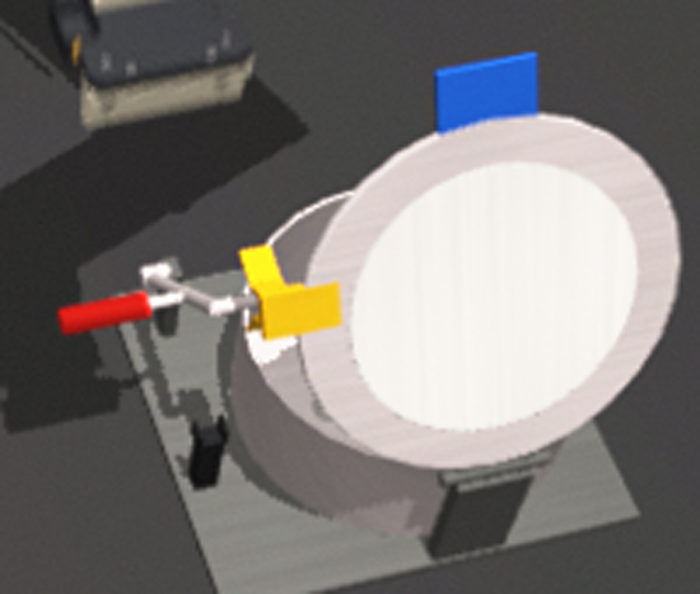

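View pics/s7.png

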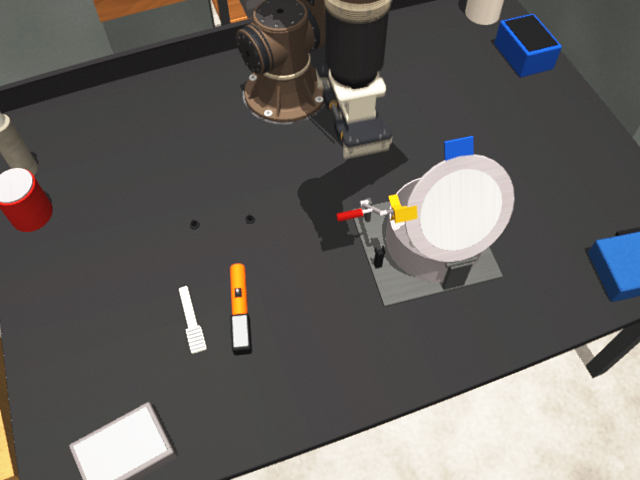

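```bash
python3 -m inch '0 0 -.004 0 0 -.1208 0;0 0 -.004 0 0 -.1208 0;0 0 -.004 0 0 -.1208 0;0 0 -.004 0 0 -.1208 0;0 0 -.004 0 0 -.1208 0;0 0 -.004 0 0 -.1208 0;0 0 0 0 0 -.1208 0;0 0 0 0 0 -.1208 0;0 0 0 0 0 -.1208 0;0 0 0 0 0 -.1208 0;0 0 0 0 0 -.1208 0;0 0 0 0 0 -.1208 0;0 0 0 0 0 -.1208 0;0 0 0 0 0 0 0'
python3 - <<'E'
from nav import *
im=save('scene','s8.png'); S={n:seg(n,f'pics/{n[0]}{k}.png') for n,k in [('scene',8),('top',7)]}
def res(a): return np.concatenate([proj(n,W(Q,[grip(a[0])]))[0]-S[n]['red'] for n in S if 'red' in S[n]])
s=least_squares(res,[.85]); print('rod',s.x,s.fun)
if 'blue' in S['scene']:
    s=least_squares(lambda b:proj('scene',W(Q,[tab(b[0],0)]))[0]-S['scene']['blue'],[1.06]); print('lid',s.x,s.fun)
st,p,R=cur(); print(p,st['eef_rot'],st['joints'])
def con(b,off=0): 
    z=.003+off; return [.125-.265*np.cos(b)+z*np.sin(b)+.0095,0,.114+.265*np.sin(b)+z*np.cos(b)]
a=W(Q,[con(1.0646,.025)])[0]; b_=W(Q,[con(1.0646)])[0]; print(a,b_)
to([a[0],a[1],.42],[180,0,-5.25])
E
```

```text
time_s: 10.4
tcp_pos: [0.5428, -0.033, 0.4166]
eef_rot: [-180.0, -0.0, -5.0]
contact_force: [-0.1, 0.6, -0.6]
gripper_width: 0.0007
scene red 241 (np.float64(348.9668049792531), np.float64(214.39004149377593)) ((349.0849304199219, 214.40322875976562), (9.270471572875977, 26.26633644104004), 78.11134338378906)
scene blue 543 (np.float64(458.609576427256), np.float64(146.93738489871086)) ((458.8556213378906, 147.24180603027344), (18.664432525634766, 31.621946334838867), 79.2156982421875)
scene yel 421 (np.float64(401.66745843230404), np.float64(210.00950118764845)) ((402.840576171875, 206.65675354003906), (27.44941520690918, 24.95401382446289), 81.02737426757812)
top red 114 (np.float64(286.87719298245617), np.float64(251.30701754385964)) ((287.0, 251.0), (10.0, 10.0), 90.0)
rod [0.8166] [  0.8003   1.1381 -11.1098  -0.8263]
lid [1.0557] [ 0.0447 -0.0566]
[ 0.5428 -0.033   0.4165] [-179.9882   -0.0466   -5.4098] [ 17.1768   4.2886   3.7717   0.007  -89.4355  67.4133]
[0.6261 0.1714 0.3593] [0.6043 0.1734 0.3472]
tool shift [ 0.0636 -0.2113 -0.0034] n 5.293414757969817
rotvec [-0.0002 -0.0008 -0.0028]
```

View pics/t7.png

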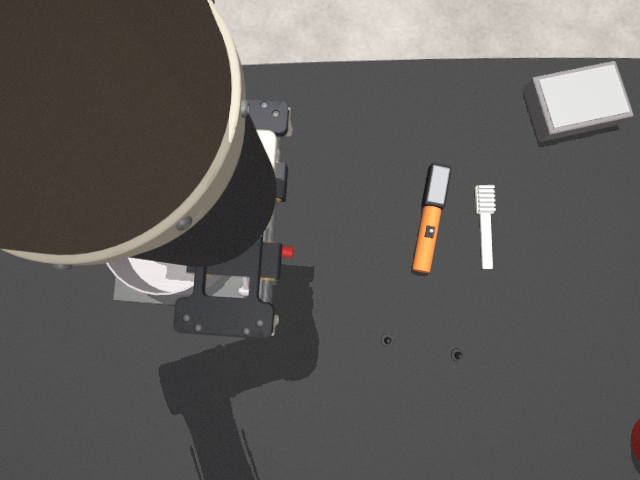

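```bash
python3 -m inch '.0091 -.0302 0 0 0 0 0;.0091 -.0302 0 0 0 0 0;.0091 -.0302 0 0 0 0 0;.0091 -.0302 0 0 0 0 0;.0091 -.0302 0 0 0 0 0;.0091 -.0302 0 0 0 0 0;.0091 -.0302 0 0 0 0 0;0 0 0 0 0 0 0;0 0 0 0 0 0 0'
python3 - <<'E'
from nav import *
im=save('scene','s9.png'); save('top','t9.png'); S={n:seg(n,f'pics/{n[0]}9.png') for n in ['scene','top']}
def res(a): return np.concatenate([proj(n,W(Q,[grip(a[0])]))[0]-S[n]['red'] for n in S if 'red' in S[n]])
s=least_squares(res,[.85]); print('rod',s.x,s.fun)
st,p,R=cur(); print(p,st['eef_rot'],st['joints'])
E
```

```text
time_s: 11.2
tcp_pos: [0.6262, 0.1733, 0.4146]
eef_rot: [179.9, 0.1, -5.4]
contact_force: [0.1, -0.5, 0.5]
gripper_width: 0.0004
scene red 221 (np.float64(349.05882352941177), np.float64(214.4162895927602)) ((349.07696533203125, 214.38462829589844), (8.629110336303711, 26.279563903808594), 78.69007110595703)
scene blue 508 (np.float64(457.65748031496065), np.float64(147.42125984251967)) ((458.2301940917969, 147.3943328857422), (18.674571990966797, 30.28474998474121), 79.3803482055664)
scene yel 429 (np.float64(401.57575757575756), np.float64(209.84848484848484)) ((402.5018615722656, 206.8475799560547), (27.419906616210938, 25.95406150817871), 82.56858825683594)
top red 367 (np.float64(275.2125340599455), np.float64(250.6049046321526)) ((275.1497802734375, 250.6031036376953), (34.30805969238281, 10.666687965393066), 3.5763344764709473)
top blue 674 (np.float64(90.91988130563799), np.float64(203.3145400593472)) ((91.45172882080078, 203.32069396972656), (60.601131439208984, 13.975842475891113), 3.3664603233337402)
rod [0.8334] [0.5659 0.3568 0.4159 0.5769]
[0.6259 0.1715 0.4159] [179.9829  -0.0031  -5.4331] [ 32.5242  15.0933  16.8492   0.0154 -91.764   52.0432]
```

View pics/t9.png

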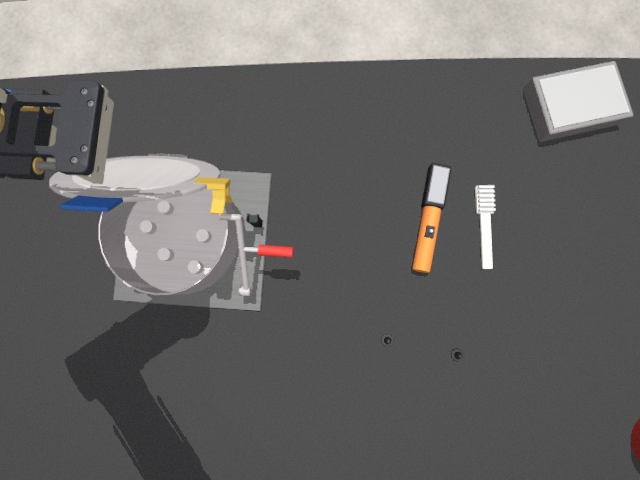

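View pics/s9.png

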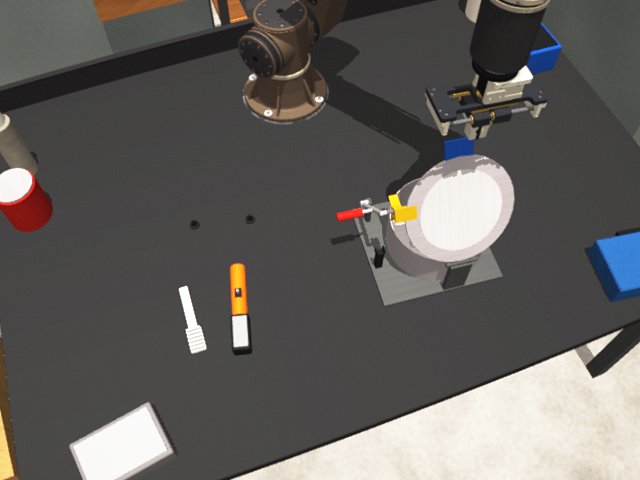

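```bash
python3 -m inch '0 0 .012 0 0 0 0;0 0 .02 0 0 0 0;0 0 .017 0 0 0 0;0 0 .008 0 0 0 0;0 0 0 0 0 0 0;-.005 0 .003 0 0 0 0;-.005 0 .003 0 0 0 0;0 0 0 0 0 0 0'
python3 - <<'E'
from nav import *
def con(b,off=0): 
    z=.003+off; return [.125-.265*np.cos(b)+z*np.sin(b)+.0095,0,.114+.265*np.sin(b)+z*np.cos(b)]
b=np.linspace(1.06,.68,20); P=np.array([con(t) for t in b]); print(np.diff(P,axis=0)[:,[0,2]]*1000, W(Q,P[[0,-1]]))
print(cur()[0]['contact_force'],cur()[1])
E
```

```text
time_s: 11.97
tcp_pos: [0.6153, 0.1726, 0.3536]
eef_rot: [-179.9, -0.1, -5.3]
contact_force: [0.7, -0.7, 1.3]
gripper_width: 0.0007
[[-4.6271 -2.585 ]
 [-4.5745 -2.6771]
 [-4.52   -2.768 ]
 [-4.4638 -2.8578]
 [-4.4057 -2.9465]
 [-4.3459 -3.0341]
 [-4.2844 -3.1204]
 [-4.2211 -3.2054]
 [-4.1562 -3.2892]
 [-4.0896 -3.3717]
 [-4.0213 -3.4528]
 [-3.9515 -3.5325]
 [-3.88   -3.6108]
 [-3.807  -3.6877]
 [-3.7325 -3.7631]
 [-3.6565 -3.837 ]
 [-3.5791 -3.9093]
 [-3.5002 -3.9801]
 [-3.4199 -4.0493]] [[0.6032 0.1735 0.3466]
 [0.5263 0.1806 0.283 ]]
[ 0.6599 -0.7469  1.3247] [0.6153 0.1726 0.3536]
```

```bash
python3 -m inch '-.004 0 .0023 0 0 0 0;-.004 0 .0023 0 0 0 0;-.004 0 .0023 0 0 0 0;-.0046 0 .0026 0 0 0 0;-.0046 0 .0027 0 0 0 0;-.0045 0 .0028 0 0 0 0;0 0 0 0 0 0 0'
python3 - <<'E'
from nav import *
im=save('scene','s10.png')
cv2.imwrite('pics/s10c.png',cv2.resize(im[100:280,320:540,::-1],None,fx=3.3,fy=3.3,interpolation=2)); save('top','t10.png')
print(cur()[0]['contact_force'],cur()[1])
E
```

```text
time_s: 12.55
tcp_pos: [0.5895, 0.1752, 0.3374]
eef_rot: [-180.0, 0.0, -5.3]
contact_force: [0.3, 0.6, 0.3]
gripper_width: 0.0003
[0.2605 0.4785 0.0824] [0.59   0.1751 0.3375]
```

View pics/s10c.png

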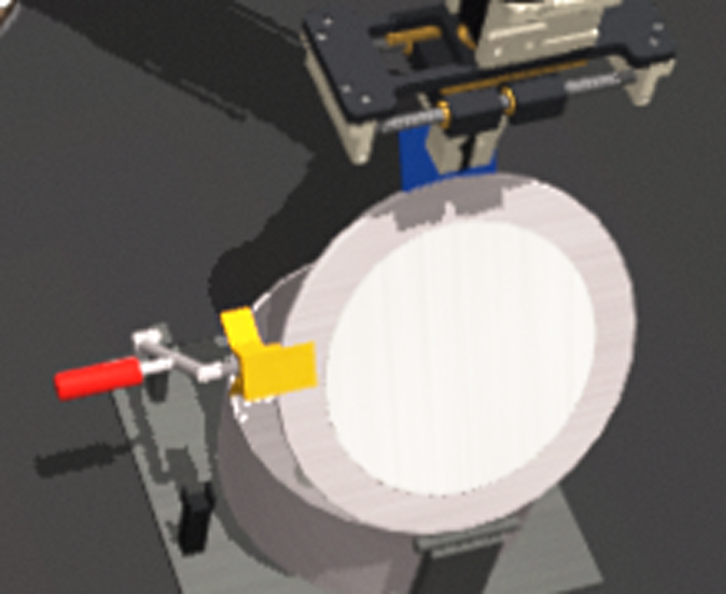

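View pics/t10.png

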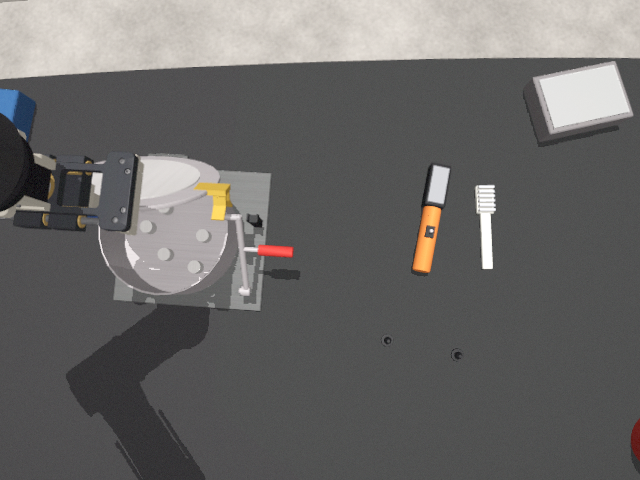

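```bash
python3 -m inch '-.0045 0 .0029 0 0 0 0;-.0044 0 .0029 0 0 0 0;-.0043 0 .003 0 0 0 0;-.0043 0 .0031 0 0 0 0;-.0042 0 .0032 0 0 0 0;-.0042 0 .0033 0 0 0 0;-.0041 0 .0034 0 0 0 0;-.004 0 .0035 0 0 0 0;0 0 0 0 0 0 0'
python3 - <<'E'
from nav import *
im=save('scene','s11.png')
cv2.imwrite('pics/s11c.png',cv2.resize(im[100:280,320:540,::-1],None,fx=3.3,fy=3.3,interpolation=2)); save('top','t11.png')
S={n:seg(n,f'pics/{n[0]}11.png') for n in ['scene','top']}
print(cur()[0]['contact_force'],cur()[1])
E
```

```text
time_s: 13.4
tcp_pos: [0.5555, 0.1782, 0.3116]
eef_rot: [180.0, 0.1, -5.3]
contact_force: [0.3, 0.1, 0.5]
gripper_width: 0.0007
scene red 220 (np.float64(349.1181818181818), np.float64(214.4090909090909)) ((349.173095703125, 214.3654022216797), (8.629110336303711, 26.083446502685547), 78.69007110595703)
scene blue 197 (np.float64(440.46700507614213), np.float64(143.83248730964468)) ((446.3269348144531, 141.1345977783203), (17.65045166015625, 28.43684196472168), 78.69007110595703)
scene yel 417 (np.float64(396.83213429256597), np.float64(205.83213429256594)) ((421.158203125, 179.22525024414062), (32.46930694580078, 101.66172790527344), 45.45835494995117)
top red 367 (np.float64(275.25068119891006), np.float64(250.58855585831063)) ((275.1615295410156, 250.5774688720703), (34.32380676269531, 10.709559440612793), 3.8140745162963867)
[ 0.1046  0.7122 -0.2555] [0.556  0.1781 0.312 ]
```

View pics/s11c.png

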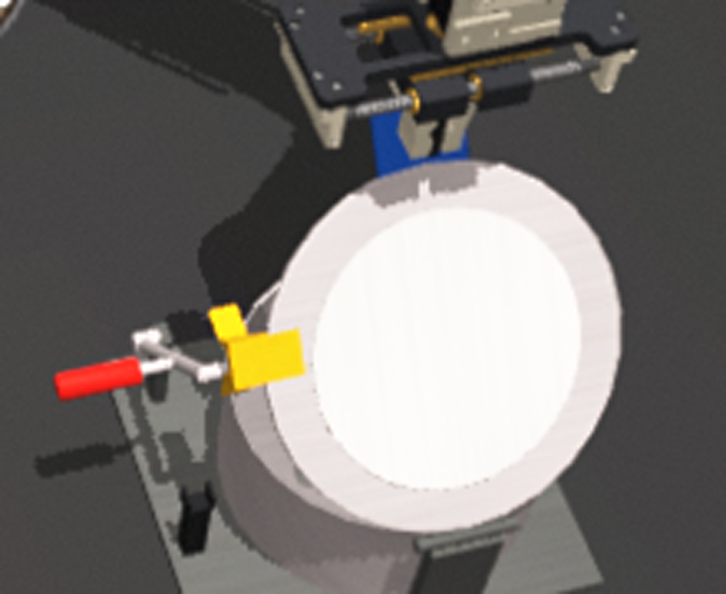

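View pics/t11.png

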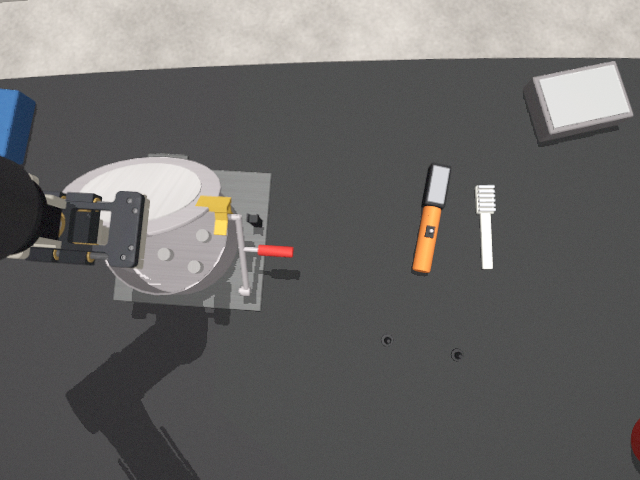

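```bash
python3 -m inch '-.0039 0 .0036 0 0 0 0;-.0038 0 .0037 0 0 0 0;-.0037 0 .0038 0 0 0 0;-.0037 0 .0038 0 0 0 0;0 0 0 0 0 0 0'
python3 -m inch '-.0018 0 .002 0 0 0 0;-.0018 0 .002 0 0 0 0;0 0 0 0 0 0 0;0 0 0 0 0 0 0'
python3 - <<'E'
from nav import *
im=save('scene','s12.png')
cv2.imwrite('pics/s12c.png',cv2.resize(im[100:280,320:540,::-1],None,fx=3.3,fy=3.3,interpolation=2)); save('top','t12.png')
S={n:seg(n,f'pics/{n[0]}12.png') for n in ['scene','top']}
print(cur()[0]['contact_force'],cur()[1])
E
```

```text
time_s: 13.92
tcp_pos: [0.5404, 0.1795, 0.2965]
eef_rot: [180.0, 0.1, -5.3]
contact_force: [0.4, 0.3, 0.2]
gripper_width: 0.0004
time_s: 14.25
tcp_pos: [0.5377, 0.1799, 0.2931]
eef_rot: [180.0, 0.0, -5.3]
contact_force: [-0.2, -0.4, 0.6]
gripper_width: 0.0003
scene red 228 (np.float64(348.969298245614), np.float64(213.23245614035088)) ((348.941162109375, 213.23526000976562), (8.677218437194824, 26.031658172607422), 77.47119140625)
scene blue 183 (np.float64(436.2295081967213), np.float64(142.91256830601094)) ((441.86541748046875, 140.32693481445312), (17.062103271484375, 27.848491668701172), 78.69007110595703)
scene yel 410 (np.float64(394.8243902439024), np.float64(205.7)) ((395.5649108886719, 204.11146545410156), (25.739025115966797, 24.800838470458984), 78.2317123413086)
top red 367 (np.float64(275.0190735694823), np.float64(251.53950953678475)) ((275.0329895019531, 251.53805541992188), (34.48357009887695, 10.61581039428711), 4.085616588592529)
[0.2204 0.4718 0.4928] [0.5378 0.1799 0.2932]
```

View pics/s12c.png

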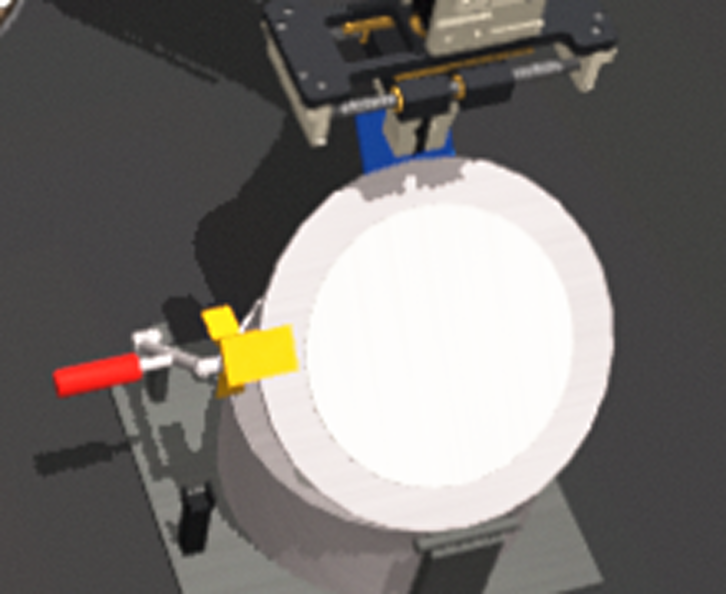

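View pics/t12.png

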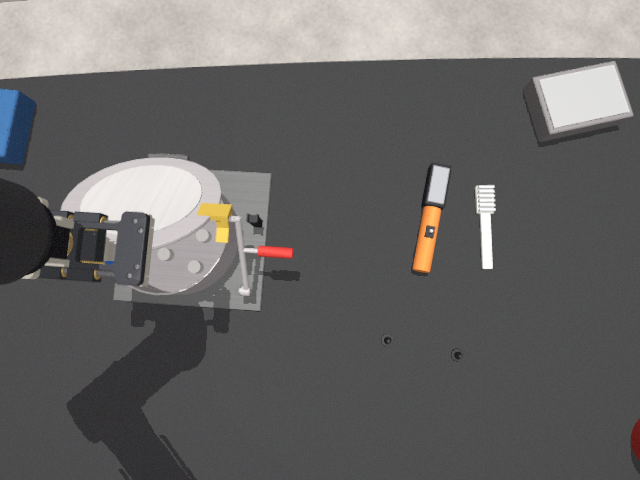

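```bash
python3 -m inch '-.0017 0 .0021 0 0 0 0;-.0017 0 .0021 0 0 0 0;0 0 0 0 0 0 0;0 0 0 0 0 0 0'
python3 -m inch '-.0017 0 .0021 0 0 0 0;0 0 0 0 0 0 0;0 0 0 0 0 0 0'
python3 -m inch '-.0017 0 .0021 0 0 0 0;0 0 0 0 0 0 0;0 0 0 0 0 0 0'
```

```text
time_s: 14.68
tcp_pos: [0.5344, 0.1802, 0.2891]
eef_rot: [180.0, 0.0, -5.3]
contact_force: [-0.1, 0.9, 0.4]
gripper_width: 0.0006
time_s: 14.93
tcp_pos: [0.5327, 0.1804, 0.2871]
eef_rot: [180.0, 0.0, -5.3]
contact_force: [-0.6, 0.6, 0.2]
gripper_width: 0.0005
time_s: 15.18
tcp_pos: [0.5312, 0.1805, 0.2851]
eef_rot: [-180.0, -0.0, -5.3]
contact_force: [-1.1, -0.6, 2.1]
gripper_width: 0.0008
```

```bash
python3 -m inch '-.0017 0 .0021 0 0 0 0;0 0 0 0 0 0 0;0 0 0 0 0 0 0'
python3 -m inch '-.0016 0 .0021 0 0 0 0;0 0 0 0 0 0 0;0 0 0 0 0 0 0'
python3 - <<'E'
from nav import *
im=save('scene','s13.png')
cv2.imwrite('pics/s13c.png',cv2.resize(im[100:280,320:540,::-1],None,fx=3.3,fy=3.3,interpolation=2)); save('top','t13.png')
S={n:seg(n,f'pics/{n[0]}13.png') for n in ['scene','top']}
def res(a): return np.concatenate([proj(n,W(Q,[grip(a[0])]))[0]-S[n]['red'] for n in S if 'red' in S[n]])
s=least_squares(res,[.85]); print('rod',s.x,s.fun)
print(cur()[0]['contact_force'],cur()[1])
E
```

```text
time_s: 15.43
tcp_pos: [0.5305, 0.1807, 0.2842]
eef_rot: [-180.0, -0.2, -5.3]
contact_force: [1.6, -1.2, 6.5]
gripper_width: 0.0003
time_s: 15.68
tcp_pos: [0.5301, 0.1808, 0.2837]
eef_rot: [-179.9, -0.3, -5.3]
contact_force: [3.1, -3.0, 12.3]
gripper_width: 0.0002
scene red 227 (np.float64(348.93392070484583), np.float64(213.25991189427313)) ((348.941162109375, 213.23526000976562), (8.677218437194824, 26.031658172607422), 77.47119140625)
scene blue 180 (np.float64(434.22777777777776), np.float64(142.79444444444445)) ((439.9615783691406, 140.3076934814453), (17.062103271484375, 27.652376174926758), 78.69007110595703)
scene yel 400 (np.float64(394.1025), np.float64(205.835)) ((394.9079895019531, 204.7440185546875), (25.938392639160156, 24.596752166748047), 79.69515228271484)
top red 368 (np.float64(275.0217391304348), np.float64(251.55434782608697)) ((275.03045654296875, 251.57359313964844), (34.48357009887695, 10.687056541442871), 4.085616588592529)
top blue 31 (np.float64(112.51612903225806), np.float64(269.3225806451613)) ((112.0, 269.5), (3.0, 10.0), 90.0)
rod [0.8572] [0.4854 0.4469 0.4115 0.6405]
[ 4.2576 -2.0594 11.3415] [0.5301 0.1808 0.2837]
```

View pics/s13c.png

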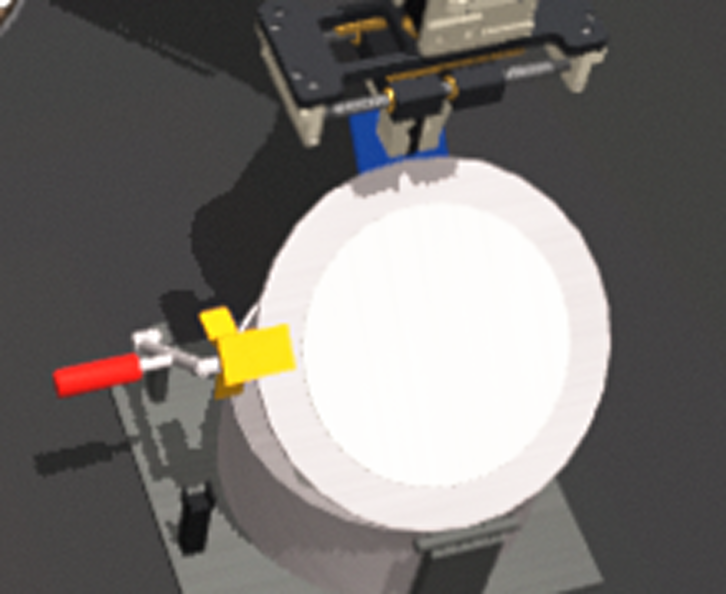

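```bash
python3 -m inch '.002 0 -.003 0 0 0 0;.003 0 -.005 0 0 0 0;.003 0 -.015 0 0 0 0;0 0 -.03 0 0 0 0;0 0 -.035 0 0 0 0;0 -.01 -.03 0 0 0 0;0 -.03 -.02 0 0 0 0;0 -.035 0 0 0 0 0;0 -.035 0 0 0 0 0;0 -.035 0 0 0 0 0;0 -.03 0 0 0 0 0;0 0 0 0 0 0 0'
python3 - <<'E'
from nav import *
im=save('scene','s14.png')
cv2.imwrite('pics/s14c.png',cv2.resize(im[100:280,320:540,::-1],None,fx=3.3,fy=3.3,interpolation=2)); t=save('top','t14.png')
cv2.imwrite('pics/t14c.png',cv2.resize(t[140:320,40:310,::-1],None,fx=2.9,fy=2.9,interpolation=2))
S={n:seg(n,f'pics/{n[0]}14.png') for n in ['scene','top']}
def res(a): return np.concatenate([proj(n,W(Q,[grip(a[0])]))[0]-S[n]['red'] for n in S if 'red' in S[n]])
s=least_squares(res,[.85]); print('rod',s.x,s.fun)
def res(a): return np.concatenate([proj(n,W(Q,[tab(a[0],.002)]))[0]-S[n]['blue'] for n in S if 'blue' in S[n]])
s=least_squares(res,[.7]); print('lid',s.x,s.fun)
print(cur()[0]['contact_force'],cur()[1])
E
```

```text
time_s: 16.78
tcp_pos: [0.5515, 0.3591, 0.4154]
eef_rot: [179.8, 0.2, -5.1]
contact_force: [-0.7, -0.8, -1.5]
gripper_width: 0.0001
scene red 227 (np.float64(348.93392070484583), np.float64(213.25991189427313)) ((348.941162109375, 213.23526000976562), (8.677218437194824, 26.031658172607422), 77.47119140625)
scene blue 497 (np.float64(440.3199195171026), np.float64(139.54124748490946)) ((440.34619140625, 139.73077392578125), (18.04268455505371, 28.63295555114746), 78.69007110595703)
scene yel 405 (np.float64(394.0617283950617), np.float64(205.78024691358024)) ((394.76458740234375, 204.56988525390625), (25.902189254760742, 25.004793167114258), 78.2317123413086)
top red 366 (np.float64(275.0273224043716), np.float64(251.55464480874318)) ((275.0287780761719, 251.56858825683594), (34.45684051513672, 10.576520919799805), 3.814074993133545)
top blue 986 (np.float64(107.8711967545639), np.float64(265.6926977687627)) ((107.9183578491211, 265.50689697265625), (50.779300689697266, 23.167213439941406), 4.635463714599609)
rod [0.8572] [0.4855 0.4473 0.406  0.6399]
lid [0.6987] [ 0.5424  0.2611 -0.024   0.1824]
[ 0.1918 -0.7278 -0.1266] [0.5516 0.3557 0.4169]
```

View pics/s14c.png

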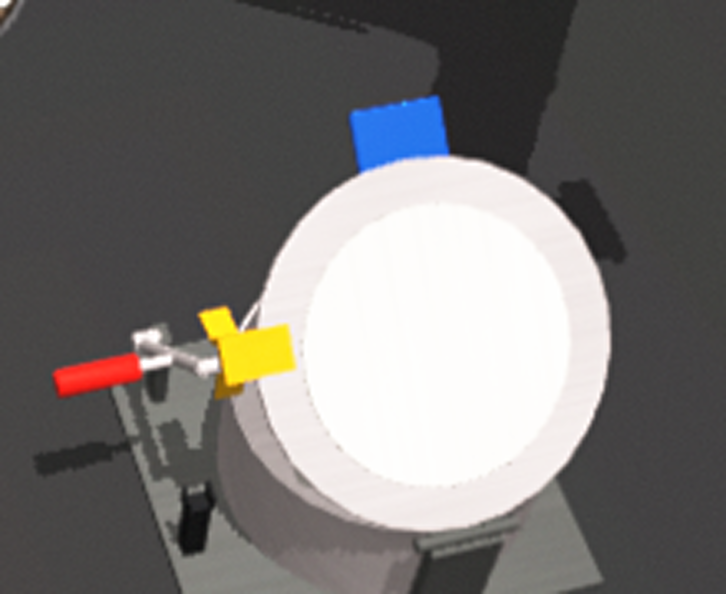

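View pics/t14c.png

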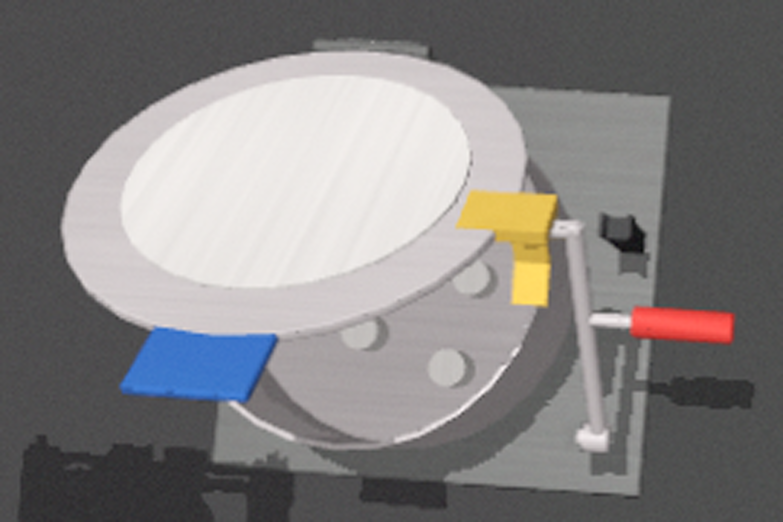

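Lid 0.699 rad, rod 0.857 rad, pin in the slot, robot clear: all as required. Handing in.

```bash
python3 -c "
from plant import r; print(r.close_job())"
```

```text
the job is handed in; nothing more can be done
None
```

The lid is propped open on the rod, and I handed the job in at about 17 s of the 51 s allowed.

I gripped the red bar, swung the rod up under the slot to about 0.83 rad and let go. I then pressed the blue tab down along its arc with shut fingertips until it stopped hard at about 12 N. The slot's flared walls nudged the rod up slightly on the way.

**Last checks, from both cameras with the arm withdrawn:**
- **Lid:** 0.699 rad, against 0.70 when the pin is home in the slot.
- **Rod:** 0.857 rad, against 0.87 (0.79 and up will do).
- **Pin:** it goes into the yellow bracket, and rod and lid did not move when the robot let go.
- **Forces:** contact readings were back to noise (below 1 N) at the end. The highest I read was about 12 N.
- **Bystanders:** the lamp, brush and both clips were where they started in the last full pictures I viewed, and the arm never went near them.

**What disagreed:**
- During the swing the gripper's path was about 4 to 5 mm off my model of the rod, with up to about 12 N of side load. The rod still ended where it should.
- The plate outline did not match a plate centred on the canister. All the working points fitted to within 1 pixel, so I took the plate to be off-centre.

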